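Square up the valve bodies and shut the parts case

ROBOT

A 6-joint arm with a two-finger parallel gripper is mounted at the origin on the work surface. World frame = base frame: x ahead of the robot, y to its left, z up, the work surface at z = 0. Lengths are in mm, angles in degrees, forces in N, time in s.
With the tool pointing down it reaches from about 350 to 850 mm from the base axis. Payload 8.1 kg.
Tool frame: the origin (TCP) lies at the very end of the fingers, on their centre line; the grasp point (between the pads) lies 19 mm behind it; z points along the fingers, y is the line along which they close (so a half turn about z gives the same grasp; the last joint's range is limited). The gripper opens to 85 mm and grips with 20 to 120 N. Pads are 22 mm wide; open, the fingers measure 114 mm over their backs; the gripper's body (76 mm by 85 mm) begins 54 mm behind the grasp point. The pads swing forward as they close: fully open they stand 13 mm farther back than shut.
Start: joints at [-76.455, 7.471, 85.268, -0, 87.261, -4.893], TCP at [189.785, -569.199, 231.292] pointing down, gripper open.
Joint ranges: [-169.43, 169.43], [-51.17, 129.36], [1.28, 143.12], [-76.62, 256.62], [0, 156.53], [-152.29, 152.29]. Speed limits (degrees/s): [136.94, 136.94, 159.86, 180, 180, 180].

INTERFACE

Orientations are given as [roll, pitch, yaw] about the fixed x, y, z axes, in that order (R = Rz(yaw) Ry(pitch) Rx(roll)).
In Python, from bench import sense, eyes, job, models gives the robot as it stands. The module is installed in compiled form; this text tells all that it offers.
- The arm moves only by the tool apply_moves, never from a script. Its argument "rows" is a list of rows, each a list of 6 numbers: the shift along the tool's x, y, z in mm, then the turn, a rotation vector about the tool's x, y, z in rad. In form: [[dx, dy, dz, rx, ry, rz], ...]. A call has exactly 5 rows; each row shifts and turns the commanded pose from where the row before left it, along the tool's axes as they then stand; what a row does not reach is not made up. A row lasts 1/8 s, in which the tool goes at most 62.5 mm and 10.7 degrees, less where a joint would pass 70% of its speed; a pose out of reach is approached as far as the arm can. A call is refused whole if a number of a shift passes 62.5 or a number of a turn 0.188, either way. A call with a gripper value outside its range is refused whole. "fingers" is the finger opening in mm, from 0 to 85.4, set as the call begins (left out, the last holds). The fingers move at their own pace and stop on an object; "grip_force" is the grip in N (left out, the last holds). Time passes only in rows, so rows that do not move let the fingers close, or fill a call up. It gives the time, the measured TCP pose, the force, the opening and the grip force at its end, in the units of the state.
- sense(): the state, without advancing time (a new reading comes with each control period).
- eyes.snapshot(name): name is "scene" or "top" or "wrist"; returns (picture, depth): 384x512x3 uint8, red, green, blue; 384x512 float32, mm along the optical axis (not along the pixel's ray), 0 where there is no reading.
- eyes.get_calibration(name): a dict with "intrinsics" (3x3 intrinsics, pixels), "R" (3x3) and "t" (3): a world point X has camera coordinates R X + t; the wrist camera has in their place "mount" (4x4, takes a point from camera to tool coordinates, whose origin is the TCP and whose axes are the flange's). Camera axes: x right, y down, z forward; pixel columns grow to the right and rows downward; lengths in mm; the calibration is good to about 2 mm. A picture is of the moment at which its call begins: read the wrist's pose just before it. get_calibration takes no time and is no camera call.
- job.hand_in(): hands the job in; it is judged then, once.
Trained networks look in the newest picture that a camera, given by its name, has taken for a name from the list of things; names that differ only in an ending like _2 or _b are one class to them, and where a whole thing is asked for, a point or a joint stands for the part that bears it (a point fixed in the world has none). Each returns a list of dicts, best first, with "confidence" (0 to 1); they miss things now and then, are a little off and sometimes report something else, mostly with a low value. They report only what shows in the picture. A call takes as long as a camera call. They do not tell look-alikes from the thing itself.
- models.boxes_of(name, camera): "xyz" ([x, y, z] in mm, in world coordinates, good to about 4 mm: the middle of the surface that is visible of it).
- models.cut_out(name, camera): "pixels" (384x512 bool, what is visible of it).
- models.place_of(name, camera): "xyz" ([x, y, z] in mm, in world coordinates, good to about 4 mm: a listed point, or the origin of a listed thing).
The state is a dict: "time": time; "joint_pos": joint angles; "qd": joint speeds; "joint_efforts": joint torques, N m; "tool_pos": TCP position; "tcp_rot": TCP orientation; "ft_force": force on the tool from outside, world axes, zero at the start; "wrist_torque": the same for the moment, N m; "finger_gap": finger opening in mm; "grip_force": force on a finger pad.
Only numpy, scipy, OpenCV 4.12 (cv2) and the standard library are available. Lean on these libraries where they do the work, as an engineer would, in place of code of your own. Each camera call takes 0.05 s, during which the arm holds its last target. There are 200 camera calls.

TASK

In the open grey parts case under the half-raised flap, push the three steel valve bodies along their lanes until all stand in one straight row against the wall at the flap's hinge. Then swing the flap fully shut, pressing until its tab snaps in behind the rim of the front wall. Leave the jar, the oil bottle and the dish where they stand.

Things in the scene. Friction and masses are not known exactly. Their poses are not given: they have to be found in the camera images.
- case: Fixed grey plastic parts case, open-topped, outside 182 (its x) x 157 (its y) x 45 mm high, walls 6 mm thick. Origin: centre of its underside, on the table; z up. The flap is hinged on the +y wall (back wall, inner face at y = +72.5 mm); the -y wall facing it is the front wall (inner face at y = -72.5 mm).
- floor (a point): Middle of the case's floor, on its upper face, 5 mm above the table. Four low ribs on the floor (4 mm wide, 5 mm high, along y at x = -72, -24, 24, 72 mm) make three lanes 44 mm wide, centred at x = -48, 0 and 48 mm.
- rim (a point): Middle of the top of the front wall, 45 mm above the table. A bead along the wall's inner face, 8 mm thick just below the top, stands 4 mm inward: the flap's tab catches under it.
- flap (a joint): Angle of the flap in rad: 0 = shut flat on the case, grows as it opens, stop at 1.3. The hinge is stiff: the flap stays where it is left. The tab meets the rim at about 0.09 and needs 5 to 10 N on the free edge to snap past it.
- flap_hinge (a point): Middle of the hinge line, along the case's x at y = +75.5 mm, 45.5 mm above the table. The flap is a grey plate 182 x 160 mm, 4 mm thick. On its inner face: a cross bar 140 mm long, 22 mm deep, 49 to 54 mm from the hinge, which comes down just in front of the row of valve bodies, and the tab, 66 mm wide, 17 mm deep, 136 to 146 mm from the hinge.
- flap_edge (a point): Middle of the flap's free edge on its outer (upper) face, 157 mm from the hinge line. A thumb lip 60 mm wide stands 8 mm out beyond it.
- valve_a: Loose steel valve body, 0.2 kg: square block 40 x 40 x 24 mm high with a round boss 24 mm across on top, 36 mm high in all. Origin: centre of its underside, z up. It stands in the lane at the case's x = -48 mm.
- valve_b: The same kind of valve body, in the middle lane, x = 0.
- valve_c: The same kind of valve body, in the lane at x = +48 mm.
- jar: Bystander: yellow screw jar, 64 mm across, 75 mm high, origin under its centre.
- oiler: Bystander: white oil bottle with red cap, 48 mm across, 130 mm high, origin under its centre.
- dish: Bystander: small red dish, 80 mm across, 22 mm high, origin under its centre.
Things that resemble listed ones, but are neither listed nor needed, are in the scene too. What is shaped like the valve_c but orange or yellow is not meant.

How it is judged (in metres and radians):
On the way:
1. all three valve bodies stand in a row within 5 mm of the hinge-side wall while the flap is still open (above 0.5 rad) (y of each of valve_a, valve_b, valve_c in the frame of case above 0.0475 m and value of joint flap above 0.5 rad), for 0.2 s.
At the end, for the whole second after the job is handed in: the flap is shut with its tab behind the rim (joint below 0.03 rad), and the three valve bodies stand upright and still, each in its own lane (within 8 mm of its centre line) and within 5 mm of the hinge-side wall (value of joint flap below 0.03 rad and y of each of valve_a, valve_b, valve_c in the frame of case above 0.0475 m and x of valve_a in the frame of case between -0.056 and -0.04 m and x of valve_b in the frame of case between -0.008 and 0.008 m and x of valve_c in the frame of case between 0.04 and 0.056 m and angle between each of valve_a, valve_b, valve_c's own z axis and vertical below 0.1 rad and linear speed of each of valve_a, valve_b, valve_c below 0.01 m/s); the robot touches nothing.
It fails at once if the jar, the oil bottle or the dish is moved by more than 20 mm (distance of any of jar, oiler, dish from where it was at the start of the episode above 0.02 m).
It also fails if it takes over 58 s, if anything falls off the work surface, if the arm or the gripper's body presses on something with over 40 N, if the wrist force passes 120 N, or if a joint passes its speed limit or range.

## Working session

There is one attempt and no reset: what is moved stays moved. The work goes in short steps, Python scripts to look and compute and a tool call to move; the robot and the scene stay as the last step left them, time stands still between calls to the robot, and variables do not carry over. Pictures are saved under pics/ and viewed, at most 10 in all, crops included, and the job is handed in when it is done.

Besides the shell and the picture viewer there is one more tool, called after "Emit:" as name([rows], argument=value, ...), one row to a line, values as JSON. apply_moves: Moves the arm, as the interface text tells. Its arguments: {"type":"object","properties":{"rows":{"type":"array"},"fingers":{"type":"number"},"grip_force":{"type":"number"}},"required":["rows"]}

```bash
mkdir -p pics
cat > h.py <<'E'
from bench import sense, eyes, job, models
import numpy as np, cv2
def pts(name):
    pic,d=eyes.snapshot(name); c=eyes.get_calibration(name); K=np.array(c["intrinsics"])
    v,u=np.mgrid[:384,:512]; X=np.stack([(u-K[0,2])*d/K[0,0],(v-K[1,2])*d/K[1,1],d],-1)
    return pic,d,(X-np.array(c["t"]))@np.array(c["R"])
E
python3 - <<'E'
from h import *
s=sense();print(s["tool_pos"],s["tcp_rot"],s["time"])
ims=[]
for n in("scene","top"):
    pic,d,W=pts(n); ims.append(pic); np.save(n+".npy",W)
    for k in("case","floor","rim","flap_hinge","flap_edge","valve_a","jar","oiler","dish"):
        r=models.place_of(k,n); print(n,k,[(np.round(q["xyz"]).tolist(),round(q["confidence"],2)) for q in r[:5]])
    cv2.imwrite(f"pics/{n}.png",pic[:,:,::-1])
E
```

```text
[ 189.67130585 -568.63973517  230.23645514] [-1.79892552e+02 -1.08269108e-02  1.84376150e+01] 0.0
scene case [([540.0, -8.0, 2.0], 0.86), ([544.0, -7.0, 4.0], 0.17)]
scene floor [([542.0, -7.0, 2.0], 0.57)]
scene rim [([563.0, 66.0, 44.0], 0.87)]
scene flap_hinge [([533.0, -36.0, 5.0], 0.38)]
scene flap_edge [([526.0, -35.0, 195.0], 0.69)]
scene valve_a [([576.0, -49.0, 11.0], 0.64), ([533.0, -36.0, 7.0], 0.59), ([565.0, -184.0, -3.0], 0.58), ([485.0, -24.0, 8.0], 0.5), ([376.0, -138.0, 1.0], 0.44)]
scene jar [([548.0, -284.0, -2.0], 0.6)]
scene oiler [([676.0, -214.0, -0.0], 0.6), ([594.0, 310.0, -0.0], 0.58)]
scene dish [([677.0, -211.0, 2.0], 0.96)]
top case [([538.0, -12.0, -2.0], 0.82)]
top floor [([544.0, -9.0, 5.0], 0.79)]
top rim [([565.0, 70.0, 48.0], 0.73)]
top flap_hinge [([517.0, -80.0, 45.0], 0.97)]
top flap_edge [([534.0, -29.0, 198.0], 0.68)]
top valve_a [([378.0, -137.0, 3.0], 0.49), ([484.0, -22.0, 7.0], 0.4), ([531.0, -38.0, 6.0], 0.36)]
top jar [([541.0, -10.0, 6.0], 0.58), ([546.0, -284.0, -1.0], 0.55)]
top oiler [([592.0, 309.0, 2.0], 0.59)]
top dish [([674.0, -214.0, 6.0], 0.62)]
```

View pics/scene.png

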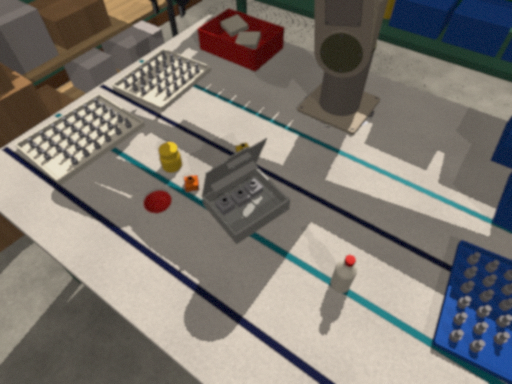

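View pics/top.png

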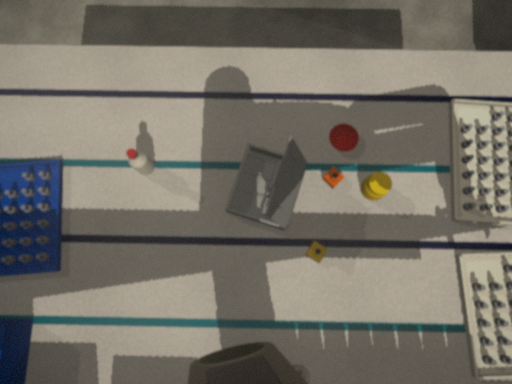

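The scene view shows the case at about (245,195), its flap raised near vertical at (235,168), and three valves at (225,200), (241,192) and (257,185). The jar is at (170,157), the dish at (157,201) and the oil bottle at (344,272). The orange and yellow look-alikes sit outside the case. The top view agrees: case centre near (265,185), hinge side to the right. Next I'll refine the case pose from depth.

```bash
cat > fit.py <<'E'
from h import *
from scipy.optimize import minimize
c0=np.array([541,-9.]);ang0=163.4
def rim_fit(P):
    q=P[(P[:,2]>42)&(P[:,2]<48)&(np.hypot(*(P[:,:2]-c0).T)<135)][:,:2]
    def cost(p):
        a=np.radians(p[2]);x=np.array([np.cos(a),np.sin(a)]);y=np.array([-x[1],x[0]])
        d=q-p[:2];u=d@x;v=d@y
        e=np.minimum(abs(abs(u)-88),abs(abs(v)-75.5)); e=np.hypot(e, np.maximum(abs(u)-91,0)+np.maximum(abs(v)-78.5,0))
        return np.minimum(e,12).mean()
    r=minimize(cost,[*c0,ang0],method="Nelder-Mead",options=dict(initial_simplex=[[541,-9,163],[551,-9,163],[541,1,163],[541,-9,169]])); return r.x,r.fun,len(q)
def tocase(P,p):
    a=np.radians(p[2]);x=np.array([np.cos(a),np.sin(a)]);y=np.array([-x[1],x[0]]);d=P[...,:2]-p[:2]
    return np.stack([d@x,d@y,P[...,2]],-1)
E
python3 - <<'E'
from fit import *
for n in("scene","top"):
    P=np.load(n+".npy").reshape(-1,3); p,f,k=rim_fit(P);print(n,p.round(1),f,k)
    C=tocase(P,p)
    fl=C[(abs(C[:,0])<95)&(C[:,2]>70)&(C[:,2]<215)&(abs(C[:,1])<120)]
    print("flap z max",fl[:,2].max(),"y/z:",[(z,np.round(np.median(fl[abs(fl[:,2]-z)<6][:,1]),1)) for z in range(80,205,20)])
    for L in(-48,0,48):
        b=C[(abs(C[:,0]-L)<14)&(abs(C[:,2]-41)<3)&(abs(C[:,1])<68)]; print(L,len(b),b.mean(0).round(1), b.min(0).round(1),b.max(0).round(1))
        b=C[(abs(C[:,0]-L)<20)&(abs(C[:,2]-29)<3)&(abs(C[:,1])<68)]; print("  blk",len(b),b[:,1].min() if len(b) else None, np.percentile(b[:,1],[5,95]) if len(b) else None)
E
```

```text
scene [540.6  -9.  163.2] 3.7559667688340657 551
flap z max 206.79060303131573 y/z: [(80, np.float64(63.7)), (100, np.float64(54.8)), (120, np.float64(49.9)), (140, np.float64(42.6)), (160, np.float64(35.3)), (180, np.float64(25.3)), (200, np.float64(22.6))]
-48 48 [-47.   30.4  41.9] [-58.7  19.3  38.9] [-36.1  42.8  44. ]
  blk 105 10.750776814843723 [11.303965   49.15604845]
0 41 [-0.7 24.6 42. ] [-12.   14.8  38.2] [11.3 39.  43.9]
  blk 101 5.035254572447979 [ 6.20937503 45.06616991]
48 42 [48.  28.9 42. ] [38.  17.9 38.3] [58.7 40.7 43.9]
  blk 95 8.809143991292824 [ 9.83508956 47.78582996]
top [536.7 -11.7 163.2] 2.1079496937456415 489
flap z max 205.81032902963358 y/z: [(80, np.float64(63.8)), (100, np.float64(56.7)), (120, np.float64(49.7)), (140, np.float64(42.6)), (160, np.float64(35.5)), (180, np.float64(27.1)), (200, np.float64(20.9))]<stdin>:8: RuntimeWarning: Mean of empty slice.
  ret = um.true_divide(
Traceback (most recent call last):
ValueError: zero-size array to reduction operation minimum which has no identity
```

```bash
cat > plan.py <<'E'
from h import *
from scipy.spatial.transform import Rotation as Ro, Slerp
C=np.array([540,-10.]);A=np.radians(163.2);X=np.array([np.cos(A),np.sin(A)]);Y=np.array([-X[1],X[0]])
def W(cx,cy,z): return np.array([*(C+cx*X+cy*Y),z])
def O(tilt): return Ro.from_euler("z",73.2,degrees=True)*Ro.from_euler("x",180,degrees=True)*Ro.from_euler("y",-tilt,degrees=True)
def tool(s): return np.array(s["tool_pos"]),Ro.from_euler("xyz",s["tcp_rot"],degrees=True)
def rows(way):  # way: [(pos,rot,nrows)]
    p,r=tool(sense()); i=0
    for q,o,n in way:
        sl=Slerp([0,1],Ro.concatenate([r,o])); p0=p; r0=r
        for k in range(1,n+1):
            pn=p0+(q-p0)*k/n; rn=sl(k/n)
            d=r.inv().apply(pn-p); w=(r.inv()*rn).as_rotvec()
            # what will be typed: rounded; carry on from that
            d=d.round(0 if max(abs(d))>8 else 1); w=w.round(3)
            if i%5==0: print()
            i+=1; print([*d.tolist(),*w.tolist()],end=",")
            p=p+r.apply(d); r=r*Ro.from_rotvec(w)
    print("\nend",p.round(1),r.as_euler("xyz",degrees=True).round(1))
def cs():
    s=sense();p=np.array(s["tool_pos"]);d=p[:2]-C
    print("case",(d@X).round(1),(d@Y).round(1),p[2].round(1),np.round(s["tcp_rot"],1),"F",np.round([s["ft_force"][:2]@X,s["ft_force"][:2]@Y,s["ft_force"][2]],1),"j",np.round(s["joint_pos"]),"t",s["time"],"gap",s["finger_gap"])
E
python3 - <<'E'
from plan import *
p,r=tool(sense())
m=np.array([370,-270,320]); h=Slerp([0,1],Ro.concatenate([r,O(0)]))(0.7)
rows([(m,h,8),(W(0,-45,180),O(40),12)])
E
```

```text
[33.0, -28.0, -11.0, -0.0, 0.0, -0.084],[36.0, -26.0, -11.0, -0.0, 0.0, -0.083],[37.0, -22.0, -11.0, -0.0, -0.0, -0.084],[39.0, -19.0, -11.0, -0.0, -0.0, -0.084],[41.0, -16.0, -11.0, -0.0, -0.0, -0.083],
[42.0, -13.0, -12.0, -0.0, -0.0, -0.084],[43.0, -9.0, -11.0, -0.0, -0.0, -0.083],[43.0, -5.0, -11.0, -0.0, -0.0, -0.084],[29.0, -1.0, 12.0, -0.008, -0.058, -0.023],[31.0, -1.0, 10.0, -0.009, -0.058, -0.023],
[30.0, 1.0, 8.0, -0.008, -0.057, -0.023],[31.0, 0.0, 6.0, -0.008, -0.058, -0.023],[32.0, 2.0, 5.0, -0.009, -0.058, -0.023],[31.0, 2.0, 3.0, -0.008, -0.058, -0.022],[32.0, 3.0, 1.0, -0.008, -0.057, -0.023],
[31.0, 3.0, -1.0, -0.009, -0.058, -0.023],[32.0, 5.0, -3.0, -0.008, -0.058, -0.023],[31.0, 5.0, -4.0, -0.008, -0.058, -0.023],[30.0, 5.0, -6.0, -0.009, -0.058, -0.023],[30.0, 7.0, -8.0, -0.008, -0.057, -0.023],
end [552.9  33.  180.4] [-180.    40.    73.2]
```

Emit:
apply_moves([
  [33,-28,-11,0,0,-0.084],
  [36,-26,-11,0,0,-0.083],
  [37,-22,-11,0,0,-0.084],
  [39,-19,-11,0,0,-0.084],
  [41,-16,-11,0,0,-0.083],
], fingers=85)

```text
time: 1.62
tool_pos: [303.1, -381.3, 286.8]
tcp_rot: [180.0, 0.0, 42.5]
ft_force: [0.9, 0.4, 0.6]
finger_gap: 85.0
grip_force: 0.0
```

Run:
```python
from plan import *
cs()
rows([(W(0,-55,310),O(40),11),(W(0,-55,110),O(40),4)])
```

```text
case 119.5 423.9 286.8 [180.    0.   42.5] F [-0.8 -0.6  0.6] j [-58. -11.  98.   0.  93. -10.] t 1.625 gap 85.02365367396632

[43.0, -13.0, -2.0, -0.017, -0.062, -0.047],[43.0, -11.0, -5.0, -0.017, -0.062, -0.046],[44.0, -8.0, -8.0, -0.017, -0.062, -0.047],[43.0, -7.0, -11.0, -0.017, -0.062, -0.047],[42.0, -4.0, -13.0, -0.017, -0.061, -0.046],
[42.0, -2.0, -16.0, -0.017, -0.062, -0.047],[41.0, 0.0, -19.0, -0.017, -0.062, -0.047],[40.0, 3.0, -21.0, -0.016, -0.062, -0.046],[38.0, 4.0, -23.0, -0.017, -0.062, -0.047],[36.0, 7.0, -26.0, -0.017, -0.062, -0.047],
[34.0, 9.0, -28.0, -0.017, -0.062, -0.046],[32.0, -0.0, 38.0, -0.0, 0.0, -0.0],[33.0, -0.0, 39.0, -0.0, 0.0, -0.0],[32.0, -0.0, 38.0, -0.0, 0.0, -0.0],[32.0, -0.0, 38.0, -0.0, 0.0, -0.0],
end [556.3  42.8 110.4] [180.   40.   73.2]
```

Emit:
apply_moves([
  [43,-13,-2,-0.017,-0.062,-0.047],
  [43,-11,-5,-0.017,-0.062,-0.046],
  [44,-8,-8,-0.017,-0.062,-0.047],
  [43,-7,-11,-0.017,-0.062,-0.047],
  [42,-4,-13,-0.017,-0.061,-0.046],
])

```text
time: 2.25
tool_pos: [418.4, -189.1, 297.6]
tcp_rot: [177.0, 18.2, 55.5]
ft_force: [0.6, -0.2, -0.4]
finger_gap: 85.0
grip_force: 0.0
```

Emit:
apply_moves([
  [42,-2,-16,-0.017,-0.062,-0.047],
  [41,0,-19,-0.017,-0.062,-0.047],
  [40,3,-21,-0.016,-0.062,-0.046],
  [38,4,-23,-0.017,-0.062,-0.047],
  [36,7,-26,-0.017,-0.062,-0.047],
])

```text
time: 2.88
tool_pos: [534.2, 3.7, 307.8]
tcp_rot: [178.9, 36.5, 69.8]
ft_force: [0.9, -0.9, 0.7]
finger_gap: 84.9
grip_force: 0.0
```

Run:
```python
from plan import *
cs()
rows([(W(0,-55,150),O(40),5),(W(0,-50,30),O(40),4),(W(0,-40,10),O(40),1)])
```

```text
case 9.5 -11.4 307.8 [178.9  36.5  69.8] F [-1.1  0.6  0.7] j [ 15.  13.  78. -32. 108.  30.] t 2.875 gap 84.89437526079676

[26.0, 1.0, 20.0, -0.004, -0.012, -0.009],[26.0, 1.0, 20.0, -0.003, -0.012, -0.01],[26.0, 2.0, 19.0, -0.004, -0.012, -0.009],[27.0, 1.0, 20.0, -0.003, -0.012, -0.009],[27.0, 2.0, 19.0, -0.004, -0.012, -0.01],
[18.0, -0.0, 24.0, 0.0, -0.0, 0.0],[18.0, -0.0, 23.0, 0.0, -0.0, 0.0],[19.0, -0.0, 24.0, 0.0, -0.0, 0.0],[18.0, -0.0, 24.0, 0.0, -0.0, 0.0],[5.0, -0.0, 22.0, 0.0, -0.0, 0.0],
end [551.7  27.9   9.6] [-180.    40.    73.2]
```

Emit:
apply_moves([
  [26,1,20,-0.004,-0.012,-0.009],
  [26,1,20,-0.003,-0.012,-0.01],
  [26,2,19,-0.004,-0.012,-0.009],
  [27,1,20,-0.003,-0.012,-0.009],
  [27,2,19,-0.004,-0.012,-0.01],
])

```text
time: 3.5
tool_pos: [554.8, 40.6, 147.1]
tcp_rot: [-179.9, 39.9, 73.1]
ft_force: [-0.0, -0.1, 0.8]
finger_gap: 84.9
grip_force: 0.0
```

Run:
```python
from plan import *
cs()
rows([(W(0,-50,30),O(40),4),(W(0,-40,10),O(40),1)])
pic,_=eyes.snapshot("wrist");cv2.imwrite("pics/w1.png",pic[:,:,::-1])
```

```text
case 0.4 -52.8 147.1 [-179.9   39.9   73.1] F [0.  0.1 0.8] j [ 19.  26.  81. -32.  98.  38.] t 3.5 gap 84.87324229515848

[18.0, 0.0, 23.0, -0.001, -0.0, -0.0],[18.0, 0.0, 23.0, -0.0, -0.001, -0.001],[19.0, 0.0, 23.0, -0.001, -0.0, 0.0],[18.0, 1.0, 23.0, -0.001, -0.001, -0.0],[5.0, -0.0, 21.0, 0.0, 0.0, -0.0],
end [552.   28.2  10.4] [180.   40.   73.2]
```

View pics/w1.png

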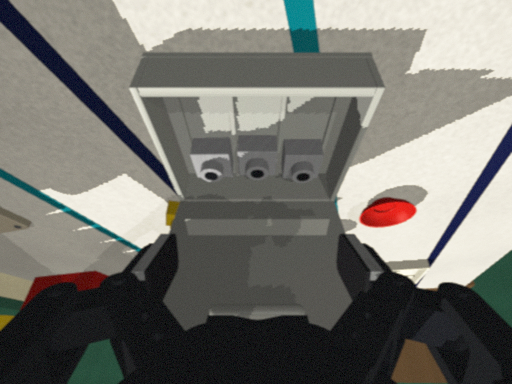

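The wrist view has the case centred at column 257. The three valves are at (210,160), (257,160) and (303,160), the hinge is at row 200, and the flap is below that between the fingers. Alignment is good, so I'll descend.

Emit:
apply_moves([
  [18,0,23,0,0,0],
  [18,0,23,0,0,0],
  [19,0,23,0,0,0],
  [18,0,23,0,0,0],
  [5,0,21,0,0,0],
])

```text
time: 4.18
tool_pos: [554.6, 25.9, 20.7]
tcp_rot: [179.5, 40.3, 72.6]
ft_force: [-10.8, -9.6, 75.4]
finger_gap: 85.2
grip_force: 29.0
```

Run:
```python
from plan import *
cs()
rows([(W(0,10,9),O(40),5)])
rows([(W(0,35,9),O(40),5)])
pic,_=eyes.snapshot("wrist");cv2.imwrite("pics/w2.png",pic[:,:,::-1])
```

```text
case -3.6 -38.6 20.7 [179.5  40.3  72.6] F [ 7.6 12.3 75.4] j [ 18.  35.  83. -32.  87.  44.] t 4.175 gap 85.19783510854306

[-6.0, -1.0, 8.0, 0.001, 0.001, -0.001],[-6.0, -0.0, 8.0, 0.0, 0.001, -0.002],[-6.0, -1.0, 8.0, 0.001, 0.001, -0.001],[-6.0, -1.0, 8.0, 0.001, 0.002, -0.002],[-6.0, -1.0, 8.0, 0.0, 0.001, -0.001],
end [536.6 -19.5   9.5] [180.   40.   73.2]

[-10.0, -1.0, 11.0, 0.001, 0.001, -0.001],[-9.0, -0.0, 12.0, 0.0, 0.001, -0.002],[-10.0, -1.0, 11.0, 0.001, 0.001, -0.001],[-10.0, -1.0, 11.0, 0.001, 0.002, -0.002],[-10.0, -0.0, 11.0, 0.0, 0.001, -0.001],
end [530.4 -43.6   9.6] [180.   40.   73.2]
```

View pics/w2.png

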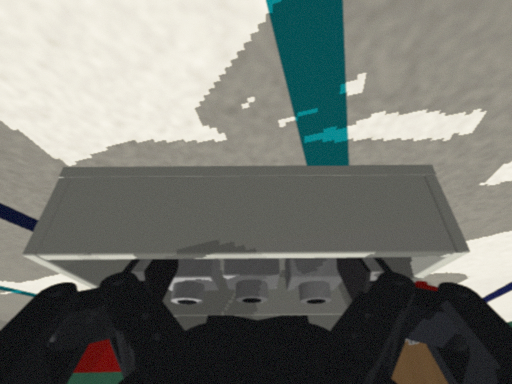

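The 75 N reading is the fingers resting on the front wall's rim: the view shows them crossing it near (150,258). I'll lift off and use a smaller tilt, entering further in.

Emit:
apply_moves([
  [-18,0,-23,0,0,0],
  [-18,0,-23,0,0,0],
  [-9,0,-12,0,0,0],
  [0,0,0,0,0.087,0],
  [0,0,0,0,0.087,0],
])

```text
time: 4.85
tool_pos: [552.3, 31.9, 85.5]
tcp_rot: [-180.0, 29.7, 73.1]
ft_force: [-0.0, 0.3, 1.0]
finger_gap: 84.9
grip_force: 0.0
```

Run:
```python
from plan import *
cs()
rows([(W(0,-20,60),O(30),2),(W(0,-20,11),O(30),3)])
```

```text
case 0.3 -43.7 85.5 [-180.    29.7   73.1] F [ 0.1 -0.3  1. ] j [ 14.  23.  88. -25.  86.  37.] t 4.85 gap 84.86889269241055

[-4.0, 0.0, 17.0, -0.001, -0.002, -0.001],[-4.0, 0.0, 17.0, -0.0, -0.002, -0.0],[8.0, 0.0, 14.0, -0.0, -0.0, -0.0],[8.0, 0.0, 14.0, -0.0, -0.0, -0.0],[9.0, 0.0, 14.0, -0.0, -0.0, -0.0],
end [545.6   9.7  11.1] [-180.    30.    73.2]
```

Emit:
apply_moves([
  [-4,0,17,0,-0.002,0],
  [-4,0,17,0,-0.002,0],
  [8,0,14,0,0,0],
  [8,0,14,0,0,0],
  [6,0,9,0,0,0],
])

```text
time: 5.48
tool_pos: [545.0, 9.7, 15.3]
tcp_rot: [-179.9, 30.2, 73.2]
ft_force: [-0.7, 0.3, 0.5]
finger_gap: 84.9
grip_force: 0.0
```

Run:
```python
from plan import *
cs()
rows([(W(0,10,12),O(30),5)])
```

```text
case 0.9 -20.3 15.3 [-179.9   30.2   73.2] F [ 0.8 -0.   0.5] j [ 12.  27.  91. -26.  79.  38.] t 5.475 gap 84.93313518300714

[-4.9, 0.2, 3.6, -0.0, 0.001, 0.0],[-4.9, 0.2, 3.6, -0.001, 0.0, 0.0],[-4.9, 0.2, 3.6, -0.0, 0.001, 0.0],[-4.9, 0.1, 3.7, -0.001, 0.001, 0.0],[-4.9, 0.2, 3.6, -0.0, 0.001, 0.0],
end [537.1 -19.6  12. ] [-180.    30.    73.2]
```

Emit:
apply_moves([
  [-5,0,3.6,0,0,0],
  [-5,0,3.6,0,0,0],
  [-5,0,3.6,0,0,0],
  [-5,0,3.6,0,0,0],
  [-5,0,3.6,0,0,0],
])

```text
time: 6.1
tool_pos: [537.1, -20.2, 14.7]
tcp_rot: [180.0, 30.1, 73.1]
ft_force: [-0.3, 4.1, 3.4]
finger_gap: 84.8
grip_force: 2.8
```

Run:
```python
from plan import *
cs()
rows([(W(0,28,12),O(30),5)])
pic,_=eyes.snapshot("wrist");cv2.imwrite("pics/w3.png",pic[:,:,::-1])
pic,_=eyes.snapshot("scene");cv2.imwrite("pics/s3.png",cv2.resize(pic[120:260,180:310],None,fx=5,fy=4)[:,:,::-1])
```

```text
case -0.2 10.6 14.7 [180.   30.1  73.1] F [ 1.5 -3.8  3.4] j [ 10.  25.  94. -27.  77.  37.] t 6.1 gap 84.83089973962223

[-2.7, -0.0, 2.2, -0.0, 0.0, -0.0],[-2.8, -0.1, 2.2, -0.0, 0.001, -0.001],[-2.7, -0.0, 2.2, -0.0, 0.0, -0.0],[-2.7, -0.0, 2.3, -0.0, 0.0, -0.0],[-2.8, -0.1, 2.2, -0.0, 0.001, -0.001],
end [531.9 -36.8  12. ] [-180.    30.    73.2]
```

View pics/w3.png

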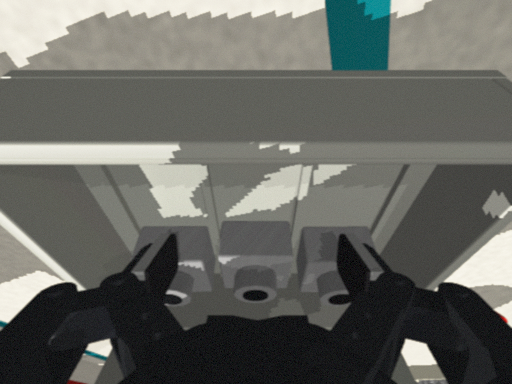

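The fingertips, at (175,240) and (345,240), stand against the front faces of the two outer valves, with about 4 N of contact. I'll push on.

Emit:
apply_moves([
  [-2.7,0,2.1,0,0,0],
  [-2.7,0,2.1,0,0,0],
  [-2.7,0,2,0,0,0],
  [-2.7,0,2,0,0,0],
  [-2.7,0,2,0,0,0],
])

```text
time: 6.82
tool_pos: [534.8, -34.6, 14.4]
tcp_rot: [179.7, 30.0, 73.0]
ft_force: [3.2, 9.7, 12.0]
finger_gap: 85.3
grip_force: 8.0
```

```bash
cat > look.py <<'E'
from plan import *
from fit import tocase
cs()
_,_,Wp=pts("scene"); Q=tocase(Wp.reshape(-1,3),[540.6,-9,163.2])
for L in(-48,0,48):
    o=[]
    for h in(41,29):
        b=Q[(abs(Q[:,0]-L)<14)&(abs(Q[:,2]-h)<3)&(abs(Q[:,1])<68)]; o+= [len(b)]+(np.percentile(b[:,1],[3,50,97]).round(1).tolist() if len(b) else [])
    print(L,o)
fl=Q[(abs(Q[:,0])<80)&(Q[:,2]>60)&(Q[:,2]<190)&(Q[:,1]>20)&(Q[:,1]<90)]
k=np.polyfit(fl[:,2],fl[:,1],1); print("flap tan",k, np.degrees(np.arctan2(1,-k[0])))
E
python3 look.py; python3 -c "
from plan import *
rows([(W(0,38,12),O(30),5)])"
```

```text
case -2.1 25.1 14.4 [179.7  30.   73. ] F [ -0.2 -10.2  12. ] j [  9.  24.  96. -28.  76.  36.] t 6.825 gap 85.27149470498946
-48 [47, 35.5, 43.3, 56.4, 20, 29.7, 46.0, 66.1]
0 [1, 38.2, 38.2, 38.2, 6, 11.5, 45.3, 47.3]
48 [0, 0]
flap tan [-0.25033249 74.23223423] 75.9458281684182

[-1.9, -0.4, 1.7, 0.001, -0.0, -0.001],[-2.0, -0.5, 1.6, 0.001, -0.0, -0.0],[-1.9, -0.4, 1.7, 0.0, -0.0, -0.001],[-1.9, -0.4, 1.7, 0.001, -0.0, -0.0],[-2.0, -0.5, 1.7, 0.001, -0.001, -0.001],
end [529.  -46.4  12. ] [-180.    30.    73.2]
```

The upward force says the tips are riding on the blocks' top edges. I'll back off, go lower and push again.

Emit:
apply_moves([
  [6.9,0,-4,0,0,0],
  [2.5,0,4,0,0,0],
  [2,0,3.8,0,0,0],
  [-3.5,0,2,0,0,0],
  [-3.5,0,2,0,0,0],
])

```text
time: 7.5
tool_pos: [531.6, -36.3, 3.0]
tcp_rot: [-179.9, 30.1, 73.1]
ft_force: [-0.5, 1.7, -0.9]
finger_gap: 84.9
grip_force: 0.9
```

```bash
python3 look.py; python3 -c "
from plan import *
rows([(W(0,36,6),O(30),5)])"
```

```text
case 0.4 27.6 3.0 [-179.9   30.1   73.1] F [ 1.  -1.4 -0.9] j [  8.  25.  96. -28.  75.  36.] t 7.5 gap 84.86264935629555
-48 [42, 37.9, 48.1, 57.7, 40, 31.6, 39.4, 66.9]
0 [8, 29.8, 33.8, 37.4, 11, 14.6, 41.3, 45.7]
48 [0, 1, 67.3, 67.3, 67.3]
flap tan [-0.24694101 73.75512789] 76.12883205971966

[-1.7, 0.1, 0.3, -0.0, 0.0, -0.0],[-1.6, 0.1, 0.3, -0.001, 0.001, -0.001],[-1.7, 0.0, 0.3, -0.0, 0.0, 0.0],[-1.7, 0.1, 0.3, -0.0, 0.001, -0.0],[-1.6, 0.1, 0.3, -0.001, 0.0, -0.0],
end [529.6 -44.4   6. ] [180.   30.   73.2]
```

Emit:
apply_moves([
  [-1.7,0,0.7,0,0,0],
  [-1.7,0,0.7,0,0,0],
  [-1.7,0,0.8,0,0,0],
  [-1.7,0,0.8,0,0,0],
  [0,0,0,0,0,0],
])

```text
time: 8.18
tool_pos: [530.4, -38.2, 3.5]
tcp_rot: [180.0, 29.6, 73.1]
ft_force: [-0.3, 28.2, -0.8]
finger_gap: 85.0
grip_force: 13.2
```

```bash
python3 look.py
```

```text
case 1.0 29.7 3.5 [180.   29.6  73.1] F [  8.4 -26.9  -0.8] j [  8.  24.  96. -28.  75.  36.] t 8.175 gap 84.99236265761958
-48 [48, 41.3, 51.9, 62.3, 31, 35.4, 41.8, 65.9]
0 [2, 34.2, 35.6, 37.0, 8, 13.8, 43.8, 46.8]
48 [0, 0]
flap tan [-0.2519269 74.3319522] 75.85989480244147
```

Emit:
apply_moves([
  [10.8,0,-6.3,0,0,0],
  [9.5,0,-8.5,0,0,0],
  [9.3,0,-9,0,0,0],
  [9.2,0,-9,0,0,0],
  [0,0,0,0,0,0],
])

```text
time: 8.85
tool_pos: [545.2, 5.6, 13.6]
tcp_rot: [179.9, 30.1, 73.1]
ft_force: [-0.4, -0.2, 0.1]
finger_gap: 85.4
grip_force: 0.0
```

Emit:
apply_moves([
  [0,0,0,0,0,0],
  [0,0,0,0,0,0],
  [0,0,0,0,0,0],
  [0,0,0,0,0,0],
  [0,0,0,0,0,0],
], fingers=0)

```text
time: 9.48
tool_pos: [544.3, 4.6, 13.0]
tcp_rot: [-180.0, 30.1, 73.1]
ft_force: [1.0, 0.1, 0.6]
finger_gap: 0.1
grip_force: 0.0
```

```bash
python3 look.py;  python3 - <<'E'
from plan import *
rows([(W(0,5,13),O(30),5)])
pic,_=eyes.snapshot("wrist");cv2.imwrite("pics/w4.png",pic[:,:,::-1])
E
```

```text
case 0.1 -15.2 13.0 [-180.    30.1   73.1] F [-1.  -0.4  0.6] j [ 12.  27.  92. -27.  78.  38.] t 9.475 gap 0.06782883790934711
-48 [44, 40.4, 51.5, 62.4, 51, 31.8, 38.3, 62.7]
0 [41, 15.7, 24.0, 35.5, 57, 5.0, 13.8, 45.4]
48 [49, 39.0, 49.2, 59.7, 44, 30.7, 37.8, 65.1]
flap tan [-0.23722697 72.36579583] 76.65459057185055

[-3.5, 0.0, 2.0, -0.0, 0.0, -0.0],[-3.5, 0.1, 2.1, -0.0, 0.001, -0.0],[-3.5, 0.0, 2.0, -0.001, 0.0, -0.001],[-3.5, 0.0, 2.0, 0.0, 0.001, 0.0],[-3.5, 0.1, 2.1, -0.0, 0.0, -0.0],
end [538.6 -14.8  13. ] [-180.    30.    73.2]
```

View pics/w4.png

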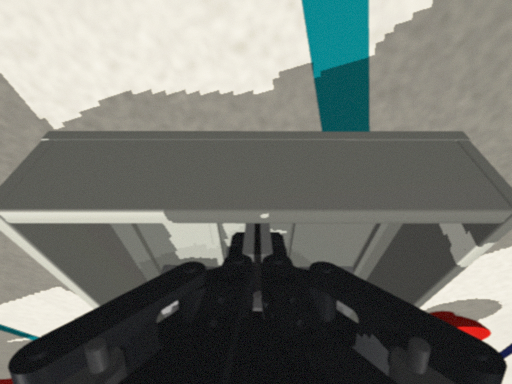

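The closed fingers are centred in the middle lane, at column 257. Depth puts valve_a at 51.4 mm, valve_c at about 49.4 mm (a little short) and valve_b at 25.6 mm. I'll push b now, then give c another push.

Emit:
apply_moves([
  [-6,0,3.5,0,0,0],
  [-6,0,3.5,0,0,0],
  [-6,0,3.5,0,0,0],
  [-6,0,3.5,0,0,0],
  [-5,0,2.9,0,0,0],
])

```text
time: 10.2
tool_pos: [534.5, -27.9, 13.0]
tcp_rot: [-180.0, 30.1, 73.1]
ft_force: [0.7, 2.0, -0.5]
finger_gap: -0.2
grip_force: 0.7
```

Emit:
apply_moves([
  [-1.7,0,1,0,0,0],
  [-1.7,0,1,0,0,0],
  [-1.7,0,1,0,0,0],
  [0,0,0,0,0,0],
  [0,0,0,0,0,0],
])

```text
time: 10.82
tool_pos: [533.1, -32.5, 13.0]
tcp_rot: [-180.0, 30.1, 73.1]
ft_force: [-0.3, 5.0, 0.8]
finger_gap: -0.1
grip_force: 2.6
```

```bash
python3 look.py
```

```text
case 0.1 23.5 13.0 [-180.    30.1   73.1] F [ 1.8 -4.6  0.8] j [  9.  24.  96. -28.  76.  36.] t 10.825 gap -0.10345936848933279
-48 [42, 42.2, 51.4, 61.5, 47, 31.5, 38.3, 64.8]
0 [41, 40.6, 51.7, 62.5, 30, 33.1, 42.1, 64.0]
48 [0, 0]
flap tan [-0.24759277 73.82479678] 76.09364060171303
```

Emit:
apply_moves([
  [-1.7,0,1,0,0,0],
  [0,0,0,0,0,0],
  [13,0,-7.5,0,0,0],
  [-7.5,0,-13,0,0,0],
  [0,-24,0,0,0,0],
])

```text
time: 11.5
tool_pos: [516.0, -13.9, 30.4]
tcp_rot: [179.7, 30.1, 73.0]
ft_force: [-0.0, 1.1, -0.2]
finger_gap: 0.1
grip_force: 0.0
```

Emit:
apply_moves([
  [0,-24,0,0,0,0],
  [7.5,0,13,0,0,0],
  [-6,0,3.5,0,0,0],
  [-5,0,2.9,0,0,0],
  [0,0,0,0,0,0],
])

```text
time: 12.12
tool_pos: [487.5, -17.5, 12.9]
tcp_rot: [-180.0, 29.9, 73.1]
ft_force: [-1.4, 12.5, -1.2]
finger_gap: 0.2
grip_force: 5.5
```

```bash
python3 look.py
```

```text
case 48.0 22.4 12.9 [-180.    29.9   73.1] F [  4.9 -11.6  -1.2] j [ 11.  19. 102. -27.  76.  39.] t 12.125 gap 0.16532014070815879
-48 [43, 40.8, 50.0, 61.6, 49, 31.5, 39.2, 67.1]
0 [49, 41.5, 51.5, 62.9, 42, 31.0, 39.7, 63.6]
48 [41, 40.4, 50.3, 59.4, 35, 32.5, 40.4, 67.5]
flap tan [-0.23822888 72.44740548] 76.60025601214714
```

All three valves are at the wall. Now I'll back out, go over the flap and come down behind it with a vertical tool.

Run:
```python
from plan import *
rows([(W(40,-25,20),O(30),2),(W(0,-45,270),O(25),6),(W(0,80,290),O(0),5),(W(0,85,170),O(0),5),(W(0,70,165),O(0),2)])
```

```text
[19.0, 4.0, -15.0, -0.001, -0.001, -0.001],[18.0, 4.0, -15.0, -0.001, -0.0, -0.001],[-18.0, 7.0, -38.0, 0.0, 0.014, 0.0],[-17.0, 6.0, -38.0, 0.0, 0.015, 0.0],[-17.0, 7.0, -38.0, 0.0, 0.014, 0.0],
[-16.0, 7.0, -38.0, 0.0, 0.015, 0.0],[-16.0, 6.0, -39.0, 0.0, 0.014, 0.0],[-15.0, 7.0, -39.0, 0.0, 0.015, 0.0],[-24.0, 0.0, 7.0, 0.0, 0.087, 0.0],[-25.0, 0.0, 5.0, 0.0, 0.088, 0.0],
[-25.0, 0.0, 2.0, 0.0, 0.087, 0.0],[-26.0, 0.0, 1.0, 0.0, 0.087, 0.0],[-25.0, 0.0, -2.0, 0.0, 0.087, 0.0],[-1.0, -0.0, 24.0, 0.0, 0.0, 0.0],[-1.0, -0.0, 24.0, 0.0, 0.0, 0.0],
[-1.0, -0.0, 24.0, 0.0, 0.0, 0.0],[-1.0, -0.0, 24.0, 0.0, 0.0, 0.0],[-1.0, -0.0, 24.0, 0.0, 0.0, 0.0],[7.6, -0.0, 2.5, 0.0, 0.0, 0.0],[7.6, -0.0, 2.4, 0.0, 0.0, 0.0],
end [519.8 -77.  165. ] [180.    0.   73.2]
```

Emit:
apply_moves([
  [19,4,-15,0,0,0],
  [18,4,-15,0,0,0],
  [-18,7,-38,0,0.014,0],
  [-17,6,-38,0,0.015,0],
  [-17,7,-38,0,0.014,0],
])

```text
time: 12.8
tool_pos: [531.2, 27.4, 146.9]
tcp_rot: [180.0, 27.7, 73.1]
ft_force: [0.7, -0.5, -0.6]
finger_gap: -0.0
grip_force: 0.0
```

Emit:
apply_moves([
  [-16,7,-38,0,0.015,0],
  [-16,6,-39,0,0.014,0],
  [-15,7,-39,0,0.015,0],
  [-24,0,7,0,0.087,0],
  [-25,0,5,0,0.088,0],
])

```text
time: 13.42
tool_pos: [539.0, -16.4, 279.1]
tcp_rot: [179.9, 15.0, 73.1]
ft_force: [-0.2, -0.8, -0.2]
finger_gap: 0.0
grip_force: 0.0
```

```bash
python3 look.py
python3 - <<'E'
from plan import *
rows([(W(0,90,290),O(0),4),(W(0,90,170),O(0),4),(W(0,75,165),O(0),2)])
E
```

```text
case -0.9 6.4 279.1 [179.9  15.   73.1] F [-0.1  0.8 -0.2] j [  2.   2.  87. -14.  95.  18.] t 13.425 gap 0.02737342163595863
-48 [43, 40.5, 51.4, 62.9, 49, 31.8, 39.9, 66.2]
0 [51, 41.8, 51.2, 63.2, 46, 31.8, 39.1, 66.3]
48 [38, 40.2, 48.5, 60.6, 45, 29.7, 37.4, 64.1]
flap tan [-0.23818788 72.44978789] 76.60247894925497

[-20.0, -0.0, 3.0, 0.001, 0.065, -0.001],[-20.0, -1.0, 1.0, 0.001, 0.065, -0.001],[-20.0, -0.0, 1.0, 0.001, 0.064, -0.002],[-20.0, -0.0, -1.0, 0.001, 0.065, -0.001],[0.0, -0.0, 30.0, -0.0, 0.0, 0.0],
[0.0, -0.0, 30.0, -0.0, 0.0, 0.0],[0.0, -0.0, 30.0, -0.0, 0.0, 0.0],[0.0, -0.0, 30.0, -0.0, 0.0, 0.0],[7.5, -0.2, 2.3, -0.0, 0.0, 0.0],[7.5, -0.2, 2.4, -0.0, 0.0, 0.0],
end [518.3 -81.8 165. ] [-180.     0.    73.2]
```

Emit:
apply_moves([
  [-20,0,3,0,0.065,0],
  [-20,0,1,0,0.065,0],
  [-20,0,1,0,0.064,0],
  [-21,0,-1,0,0.065,0],
  [0,0,30,0,0,0],
])

```text
time: 14.1
tool_pos: [516.0, -96.6, 260.5]
tcp_rot: [179.6, 0.3, 72.9]
ft_force: [1.4, -0.3, -1.0]
finger_gap: -0.1
grip_force: 0.0
```

Emit:
apply_moves([
  [0,0,30,0,0,0],
  [0,0,30,0,0,0],
  [0,0,30,0,0,0],
  [7.5,0,2,0,0,0],
  [7.5,0,2,0,0,0],
])

```text
time: 14.72
tool_pos: [519.8, -79.0, 164.3]
tcp_rot: [179.9, 0.3, 73.1]
ft_force: [0.5, 0.1, 0.8]
finger_gap: 0.3
grip_force: 0.0
```

Run:
```python
from plan import *
cs()
# tip's front edge (+11 front of TCP) on outer face at radius r; outer face 4 above hinge line
way=[]
for a,r,n in [(1.25,128,2),(1.0,132,3),(0.8,136,3),(0.6,140,3),(0.4,143,3),(0.25,145,2),(0.14,146,2),(0.1,147,2)]:
    f=r*np.cos(a)-4*np.sin(a); z=45.5+r*np.sin(a)+4*np.cos(a)
    way.append((W(0,75.5-f+11,z),O(0),n)); print(a,round(75.5-f+11),round(z))
rows(way)
```

```text
case -0.6 71.9 164.3 [179.9   0.3  73.1] F [-0.4 -0.3  0.8] j [-14.  -2. 102.  -0.  80.   3.] t 14.725 gap 0.3008746125916353
1.25 50 168
1.0 19 159
0.8 -5 146
0.6 -27 128
0.4 -44 105
0.25 -53 85
0.14 -58 70
0.1 -59 64

[11.0, -0.0, -2.0, 0.001, 0.003, -0.001],[11.0, -1.0, -2.0, 0.0, 0.002, -0.001],[10.0, 0.0, 3.0, 0.0, 0.0, -0.0],[11.0, 0.0, 3.0, 0.0, 0.0, -0.0],[10.0, 0.0, 4.0, 0.0, 0.0, -0.0],
[8.0, 0.0, 4.0, 0.0, 0.0, -0.0],[8.0, 0.0, 4.0, 0.0, 0.0, -0.0],[8.0, 0.0, 4.0, 0.0, 0.0, -0.0],[7.2, 0.1, 6.1, 0.0, 0.0, -0.0],[7.3, 0.1, 6.2, 0.0, 0.0, -0.0],
[7.2, 0.2, 6.1, 0.0, 0.0, -0.0],[5.6, -0.0, 7.7, 0.0, 0.0, -0.0],[5.6, -0.0, 7.6, 0.0, 0.0, -0.0],[5.7, -0.0, 7.7, 0.0, 0.0, -0.0],[5.0, -0.0, 10.0, 0.0, 0.0, -0.0],
[4.0, -0.0, 10.0, 0.0, 0.0, -0.0],[2.4, -0.0, 7.5, 0.0, 0.0, -0.0],[2.4, -0.1, 7.5, 0.0, 0.0, -0.0],[0.9, 0.0, 2.8, 0.0, 0.0, -0.0],[1.0, 0.0, 2.9, 0.0, 0.0, -0.0],
end [557.1  46.9  64.1] [180.    0.   73.2]
```

Emit:
apply_moves([
  [11,0,-2,0,0,0],
  [11,-1,-2,0,0,0],
  [10,0,3,0,0,0],
  [11,0,3,0,0,0],
  [10,0,4,0,0,0],
])

```text
time: 15.35
tool_pos: [533.5, -27.4, 156.4]
tcp_rot: [-180.0, 0.3, 73.1]
ft_force: [-1.0, -1.5, 0.4]
finger_gap: 0.3
grip_force: 0.6
```

Emit:
apply_moves([
  [8,0,4,0,0,0],
  [8,0,4,0,0,0],
  [8,0,4,0,0,0],
  [7,0,6,0,0,0],
  [7,0,6,0,0,0],
])

```text
time: 15.98
tool_pos: [544.6, 8.7, 132.2]
tcp_rot: [-180.0, 0.3, 73.1]
ft_force: [0.6, -0.7, 0.6]
finger_gap: -0.2
grip_force: 0.4
```

```bash
cat > flap.py <<'E'
from plan import *
from fit import tocase
cs()
for n in("scene","top"):
    _,_,Wp=pts(n); Q=tocase(Wp.reshape(-1,3),[540.6,-9,163.2])
    o=[]
    for s in (-1,1):
        q=Q[(s*Q[:,0]>55)&(s*Q[:,0]<85)&(Q[:,2]>40)&(Q[:,2]<215)&(Q[:,1]<100)&(Q[:,1]>-95)]
        o.append([np.median(q[abs(q[:,1]-y)<5][:,2]).round(1) if (abs(q[:,1]-y)<5).sum() else None for y in(70,50,25,0,-25,-50,-70)])
    print(n,"z at y 70,50,25,0,-25,-50,-70",o)
E
python3 flap.py
```

```text
case 1.0 -19.2 132.2 [-180.     0.3   73.1] F [-0.8  0.5  0.6] j [ -4.   3. 101.  -0.  77.  13.] t 15.975 gap -0.18523107430815064
scene z at y 70,50,25,0,-25,-50,-70 [[np.float64(55.8), np.float64(73.0), np.float64(93.4), np.float64(113.5), np.float64(133.6), np.float64(146.2), np.float64(44.7)], [None, None, np.float64(91.3), np.float64(113.8), np.float64(132.6), np.float64(146.2), np.float64(44.6)]]
top z at y 70,50,25,0,-25,-50,-70 [[None, None, np.float64(90.6), None, None, None, None], [np.float64(57.1), np.float64(70.2), np.float64(90.4), np.float64(109.1), np.float64(129.9), np.float64(143.1), np.float64(44.0)]]
```

The flap is following, now at about 0.67 rad.

Emit:
apply_moves([
  [7,0,6,0,0,0],
  [5.6,0,7.7,0,0,0],
  [5.6,0,7.7,0,0,0],
  [5.6,0,7.7,0,0,0],
  [4.5,0,10,0,0,0],
])

```text
time: 16.7
tool_pos: [552.7, 35.5, 92.8]
tcp_rot: [-180.0, 0.3, 73.1]
ft_force: [-0.6, -0.2, 0.9]
finger_gap: 0.0
grip_force: 0.4
```

Emit:
apply_moves([
  [4.5,0,10,0,0,0],
  [2.4,0,7.5,0,0,0],
  [2.4,0,7.5,0,0,0],
  [1,0,2.8,0,0,0],
  [0,0,0,0,0,0],
])

```text
time: 17.32
tool_pos: [555.4, 44.9, 65.3]
tcp_rot: [-180.0, 0.3, 73.1]
ft_force: [0.1, -0.1, -0.2]
finger_gap: -0.3
grip_force: 0.0
```

```bash
python3 flap.py
```

```text
case 1.1 -57.1 65.3 [-180.     0.3   73.1] F [-0.1  0.  -0.2] j [ -0.   9. 101.  -0.  70.  17.] t 17.325 gap -0.34273230406227395
scene z at y 70,50,25,0,-25,-50,-70 [[np.float64(50.9), np.float64(52.8), np.float64(56.3), np.float64(58.6), np.float64(61.3), np.float64(64.5), np.float64(65.5)], [None, None, None, None, np.float64(62.2), np.float64(64.5), np.float64(65.2)]]
top z at y 70,50,25,0,-25,-50,-70 [[np.float64(48.8), np.float64(51.2), np.float64(53.8), np.float64(55.2), np.float64(61.6), None, None], [np.float64(49.1), np.float64(51.4), None, np.float64(57.2), np.float64(59.5), np.float64(63.2), np.float64(64.5)]]
```

The flap is at about 0.11 rad, just above tab contact. I'll move toward the edge and press.

Emit:
apply_moves([
  [8,0,-2,0,0,0],
  [0,0,4,0,0,0],
  [0,0,4,0,0,0],
  [0,0,3,0,0,0],
  [0,0,2,0,0,0],
])

```text
time: 18.05
tool_pos: [557.6, 52.4, 54.1]
tcp_rot: [-180.0, 0.3, 73.1]
ft_force: [0.4, -0.3, 0.7]
finger_gap: 0.2
grip_force: 0.3
```

Emit:
apply_moves([
  [0,0,2,0,0,0],
  [0,0,1.5,0,0,0],
  [0,0,1,0,0,0],
  [0,0,0,0,0,0],
  [0,0,0,0,0,0],
])

```text
time: 18.68
tool_pos: [557.9, 52.4, 50.0]
tcp_rot: [-180.0, 0.3, 73.1]
ft_force: [1.1, -0.5, -0.3]
finger_gap: 0.0
grip_force: 0.0
```

```bash
python3 flap.py
```

```text
case 0.9 -64.9 50.0 [-180.     0.3   73.1] F [-1.2  0.1 -0.3] j [  0.  11. 101.  -0.  68.  17.] t 18.675 gap 0.02711508860991382
scene z at y 70,50,25,0,-25,-50,-70 [[np.float64(50.0), np.float64(50.3), np.float64(49.8), np.float64(50.5), np.float64(50.7), np.float64(50.8), np.float64(50.8)], [None, None, None, None, np.float64(47.2), np.float64(50.5), np.float64(51.2)]]
top z at y 70,50,25,0,-25,-50,-70 [[np.float64(48.5), np.float64(49.1), np.float64(48.4), np.float64(48.4), None, np.float64(47.7), None], [np.float64(48.3), np.float64(49.3), None, np.float64(48.9), np.float64(48.6), np.float64(48.7), np.float64(49.4)]]
```

Emit:
apply_moves([
  [0,0,1,0,0,0],
  [0,0,1,0,0,0],
  [0,0,1,0,0,0],
  [0,0,1,0,0,0],
  [0,0,0,0,0,0],
])

```text
time: 19.4
tool_pos: [558.3, 52.4, 49.0]
tcp_rot: [180.0, 0.3, 73.1]
ft_force: [-13.4, -1.2, 27.0]
finger_gap: -0.1
grip_force: 13.4
```

Emit:
apply_moves([
  [0,0,-20,0,0,0],
  [0,0,-40,0,0,0],
  [0,0,-40,0,0,0],
  [0,0,-40,0,0,0],
  [0,0,0,0,0,0],
])

```text
time: 20.02
tool_pos: [560.9, 53.1, 191.1]
tcp_rot: [179.6, 0.1, 73.1]
ft_force: [-0.0, -0.0, -0.3]
finger_gap: 0.1
grip_force: 0.0
```

```bash
python3 flap.py
python3 - <<'E'
from h import *
for n in("scene","top"):
    pic,_=eyes.snapshot(n)
    for k in ("rim","flap_edge","jar","oiler","dish"): print(n,k,[(np.round(q["xyz"]).tolist(),round(q["confidence"],2)) for q in models.place_of(k,n)[:2]])
    if n=="scene": cv2.imwrite("pics/s5.png",cv2.resize(pic[100:300,120:370],None,fx=3,fy=3)[:,:,::-1])
E
```

```text
case -1.7 -66.5 191.1 [1.796e+02 1.000e-01 7.310e+01] F [ 0.   0.  -0.3] j [ 0.  3. 95. -0. 82. 17.] t 20.025 gap 0.10023960202824375
scene z at y 70,50,25,0,-25,-50,-70 [[np.float64(50.1), np.float64(50.1), np.float64(50.2), np.float64(50.3), np.float64(50.0), np.float64(50.6), np.float64(50.1)], [np.float64(50.4), np.float64(49.3), np.float64(50.9), np.float64(50.9), np.float64(50.1), np.float64(50.0), np.float64(50.6)]]
top z at y 70,50,25,0,-25,-50,-70 [[np.float64(48.6), np.float64(48.7), np.float64(48.9), np.float64(48.6), None, np.float64(48.5), None], [np.float64(48.8), np.float64(48.1), None, np.float64(47.7), np.float64(49.0), np.float64(48.8), np.float64(48.3)]]
scene rim [([561.0, 61.0, 42.0], 0.63)]
scene flap_edge []
scene jar [([548.0, -284.0, -2.0], 0.8)]
scene oiler [([595.0, 308.0, 1.0], 0.7)]
scene dish [([675.0, -213.0, 0.0], 0.82)]
top rim [([564.0, 67.0, 46.0], 0.69)]
top flap_edge [([563.0, 71.0, 50.0], 0.9)]
top jar [([546.0, -283.0, -2.0], 0.63)]
top oiler [([592.0, 307.0, 2.0], 0.64)]
top dish []
```

View pics/s5.png

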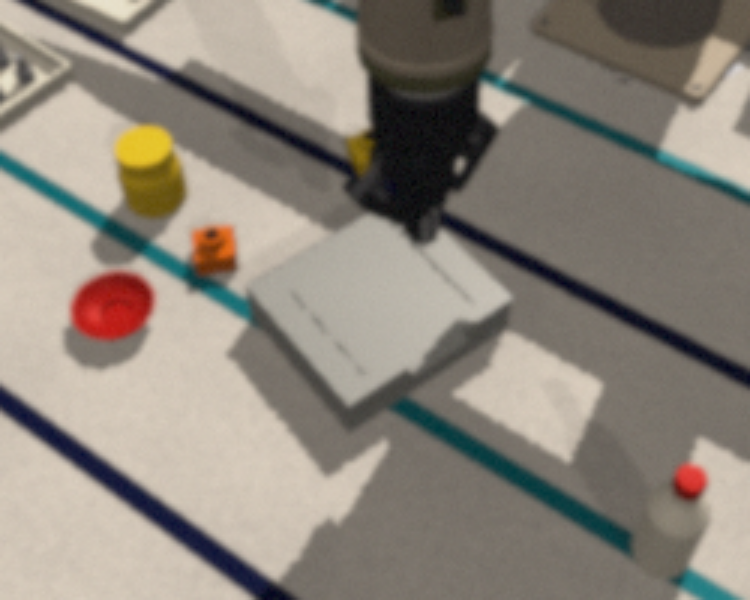

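The flap lies flat on the case, centred near (380,310) in the crop. The gripper is clear above it, and the jar (150,170), dish (112,305) and oil bottle (675,530) are where they started. Handing in.

```bash
python3 -c "
from bench import job
print(job.hand_in())"
```

```text
the job is handed in; nothing more can be done
None
```

I handed the job in at about 20 s of the 58 s limit: depth readings put all three valve bodies against the hinge wall before I closed the flap. The flap now lies flat after a 27 N press, and the jar, oil bottle and dish have not moved. The snap itself was not seen, and the hand-in gave no verdict.

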